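# Check the stamping press temperature

## Robot

A 6-joint arm with a two-finger parallel gripper is mounted at the origin on the work surface. World frame = base frame: x ahead of the robot, y to its left, z up, the work surface at z = 0. Lengths are in m, angles in rad, forces in N, time in s.
With the tool pointing down it reaches from about 0.275 to 0.825 m from the base axis. Payload 5.2 kg.
Tool frame: the origin (TCP) lies on the centre line of the jaws, within the pads' length; the fingertips stand 11 mm ahead of it and the grasp point (between the pads) lies 8 mm behind it; z points along the fingers, y is the line along which they close (so a half turn about z gives the same grasp; the last joint's range is limited). The gripper opens to 93 mm and grips with 3 to 60 N. Pads are 15 mm wide; open, the fingers measure 128 mm over their backs; the gripper's body (75 mm by 188 mm) begins 65 mm behind the grasp point.
Start: joints at [-1.338, 0.259, 1.535, -0, 1.348, -0.203], TCP at [0.232, -0.499, 0.23] pointing down, gripper open.
Joint ranges: [-3.14, 3.14], [-0.91, 2.08], [0.19, 2.58], [-1.22, 4.36], [0.22, 2.71], [-3.12, 3.12]. Speed limits (rad/s): [2.57, 2.57, 3.14, 3.14, 3.14, 3.14].

## Interface

Orientations are given as a rotation vector (axis times angle).
In Python, from cell import move_pose, move_straight, move_j, set_gripper, wait, ik, capture, get_calibration, Unreachable, close_job, read_clock, read_joints, read_qd, read_joint_torque, read_tcp_pos, read_orientation, read_contact_force, read_torque, read_width, read_grip_force gives the robot as it stands. Calls block until the motion is done:
- move_pose(position, orientation): joint-space move of the TCP to a pose.
- move_straight(position, frame=None, feed=0.15): straight line of the TCP; frame=None keeps the orientation; feed is the mean speed in m/s.
- move_j(angles): joint-space move.
- set_gripper(opening, newtons=None): opening from 0.0 (shut) to 1.0 (fully open); newtons is the grip in N (None keeps the last); returns when the fingers have stopped.
- wait(seconds).
- ik(position, orientation): joint angles nearest the present ones, or None.
- capture(name): name is "side" or "top" or "wrist"; returns the picture (420x560x3 uint8, red, green, blue); there is no depth.
- get_calibration(name): a dict with "fx", "fy", "cx", "cy" (pixels), "extrinsics" (4x4, takes a point from world to camera coordinates). Camera axes: x right, y up, looking along -z (the intrinsics and any distortion apply to the point x, -y, -z); pixel columns grow to the right and rows downward; lengths in m; the calibration is good to about 2 mm. A picture is of the moment at which its call begins: read the wrist's pose just before it. get_calibration takes no time and is no camera call; for the wrist camera it gives the pose at the moment of the call.
A pose or a line that the arm cannot do raises Unreachable and nothing moves.
- close_job(): hands the job in; it is judged then, once.
Readings, each from a call of its own:
- read_clock(): time.
- read_joints(): joint angles.
- read_qd(): joint speeds.
- read_joint_torque(): joint torques, N m.
- read_tcp_pos(): TCP position.
- read_orientation(): TCP orientation.
- read_contact_force(): force on the tool from outside, world axes, zero at the start.
- read_torque(): the same for the moment, N m.
- read_width(): opening from 0.0 (shut) to 1.0 (fully open).
- read_grip_force(): force on a finger pad.
Only numpy, scipy, OpenCV 4.12 (cv2) and the standard library are available. Lean on these libraries where they do the work, as an engineer would, in place of code of your own. Each camera call takes 0.05 s, during which the arm holds its last target. There are 200 camera calls.

## Task

Check the temperature of the foil press: slide its guard fully open, take the pistol thermometer off its stand and aim it square at the middle of the brass heater block's front face from about 10 cm away, holding it steady there for a good second. Then set the thermometer back in the forks of its stand the way it lay, let go of it, and slide the guard fully shut. Do not touch the heater block, and leave the other things on the bench where they are.

Things in the scene. Friction and masses are not known exactly. Their poses are not given: they have to be found in the camera images.
- guard (a joint): sliding guard of the press, m: 0 = shut (in front of the heater block), 0.11 = fully open; it slides along the press's +y. May start a little ajar. It runs stiffly: 5 to 8 N moves it and it stays where it is left. It is a steel plate 100 wide, 6 thick, 60 to 160 mm above the table, 35 mm in front of the heater face.
- guard_handle (a point): middle of the guard's handle: an upright black tab on the guard's upper edge, 14 mm wide along the slide, 28 mm deep, 42 mm high, centre 188 mm above the table; moves with the guard. The press's head (110 wide, up to 250 mm above the table) begins 60 mm behind it. Axes as the press.
- press: fixed grey foil stamping press 200 x 360 base, 45 high, with column and head to 250 mm high behind the guard and a hand lever at its right rear to 315 mm; origin at the middle of the base's underside; its front looks along its -x to the robot; z up
- heater: brass heater block on the press's front, 85 wide, 65 high, 50 deep; origin at the middle of its front face, 115 mm above the table; its x axis points into the block, square to the face, which leans back so that x points 20 degrees below level; y level along the face
- heater_face (a point): middle of the heater block's front face, the spot to aim at (same point as heater)
- thermometer: loose black pistol-shaped infrared thermometer, 0.22 kg, always on; origin at the middle of the barrel: barrel 36 wide (y), 40 high (z), reaching from x = -75 to +75 mm; it looks along its +x. Pistol grip 32 x 28 hangs under the barrel at x = -27 mm, down to 95 mm below the barrel's middle. In the stand, take it across the barrel's middle from above.
- thermometer_nose (a point): centre of the thermometer's front end, 75 mm ahead of its origin; the line of sight leaves here along +x; axes as the thermometer
- stand: fixed thermometer stand, base 170 x 90; origin at the middle of its underside, x along the barrel's direction (nose to +x); two open aluminium forks at x = +55 and x = -66 mm, 12 mm thick, carry the barrel's underside 100 mm above the table; flared prongs 5 mm thick, 52 mm apart at the root middle, up to 122 mm above the table
- rest (a point): point of the stand where the thermometer's origin lies when stowed, 120 mm above the table
- tray: bystander: fixed low open wooden tray 160 x 130 x 45 with four compartments; origin at its underside
- mallet: bystander: wooden mallet lying down, head a 60 dia x 90 cylinder along its x, handle 170 long along its +y; origin at its underside
- glue_bottle: bystander: white bottle, 56 dia x 150; origin at its underside
- oil_bottle: bystander: amber bottle, 60 dia x 140; origin at its underside
- spool: bystander: empty wooden thread spool standing, 52 dia x 45; origin at its underside
- leather_stack: bystander: stiff brown block of stacked leather soles 110 x 90 x 25; origin at its underside
- wax_jar: bystander: low jar with metal lid, 70 dia x 60; origin at its underside
- brush: bystander: hand brush lying along its x; origin at its underside

How it is judged:
On the way, in this order (a step that is already met when the one before it is completed fails the run):
1. the guard is fully open (value of joint guard above 0.1 m), for 0.2 s.
2. with the guard open, the held thermometer looks at the middle of the heater face, square to it, from 50 to 150 mm, steady for 1 s (value of joint guard above 0.1 m and x of heater_face in the frame of thermometer_nose between 0.05 and 0.15 m and y of heater_face in the frame of thermometer_nose between -0.018 and 0.018 m and z of heater_face in the frame of thermometer_nose between -0.018 and 0.018 m and angle between the x axis of thermometer and the x axis of heater, either way round below 0.26 rad and linear speed of thermometer below 0.03 m/s and angular speed of thermometer below 0.2 rad/s and contact force between the fingers and thermometer above 1 N), for 1 s.
3. with the guard still open, the thermometer lies in its stand, let go (distance between thermometer and rest below 0.02 m and angle between thermometer's own z axis and vertical below 0.1 rad and angle between the x axis of thermometer and the x axis of stand, either way round below 0.15 rad and x of thermometer_nose in the frame of stand above 0.04 m and linear speed of thermometer below 0.03 m/s and contact force between the fingers and thermometer below 0.05 N and value of joint guard above 0.08 m), for 0.2 s.
At the end, for the whole second after the job is handed in: Guard shut (within 8 mm); thermometer at rest in its stand, nose the same way as at the start, origin within 20 mm of the stand's rest point, level within 0.1 rad, in line with the stand within 0.15 rad, not touched by the fingers (value of joint guard below 0.008 m and distance between thermometer and rest below 0.02 m and angle between thermometer's own z axis and vertical below 0.1 rad and angle between the x axis of thermometer and the x axis of stand, either way round below 0.15 rad and x of thermometer_nose in the frame of stand above 0.04 m and linear speed of thermometer below 0.03 m/s and contact force between the fingers and thermometer below 0.05 N).
It fails at once if the heater block is touched (contact force between heater and anything else above 0.5 N).
It fails at once if another thing on the bench is moved by more than 30 mm or tipped over (distance of any of mallet, glue_bottle, oil_bottle, spool, leather_stack, wax_jar, brush from where it was at the start of the episode above 0.03 m or angle between any of mallet, glue_bottle, oil_bottle, spool, leather_stack, wax_jar, brush's own z axis and vertical above 0.5 rad).
It also fails if it takes over 72 s, if anything falls off the work surface, if the arm or the gripper's body presses on something with over 40 N, if the wrist force passes 120 N, or if a joint passes its speed limit or range.

## Working session

There is one attempt and no reset: what is moved stays moved. The work goes in short steps, each a Python script; the robot and the scene stay as the last script left them, time stands still between calls to the robot, and variables do not carry over. Pictures are saved under pics/ and viewed, at most 10 in all, crops included, and the job is handed in when it is done.

```bash
mkdir -p pics; ls
python3 - <<'E'
from cell import *
import cv2,numpy as np
for n in("side","top"):
    im=capture(n); cv2.imwrite(f"pics/{n}.png",im[:,:,::-1]); c=get_calibration(n)
    print(n,{k:np.round(v,4).tolist() if k=="extrinsics" else v for k,v in c.items()})
print(read_clock())
E
```

```text
pics
side {'fx': 533.3652913136561, 'fy': 533.3652913136561, 'cx': 276.51102868267105, 'cy': 216.35976319277412, 'extrinsics': [[0.809, -0.5874, 0.0213, -0.4177], [0.3269, 0.4798, 0.8142, -0.2636], [-0.4885, -0.6517, 0.5802, -1.4029], [0.0, 0.0, 0.0, 1.0]]}
top {'fx': 420.38057643397633, 'fy': 420.38057643397633, 'cx': 287.18706273862307, 'cy': 207.4652650428569, 'extrinsics': [[0.0155, -0.9999, 0.0029, -0.0395], [0.998, 0.0156, 0.0606, -0.502], [-0.0606, 0.0019, 0.9982, -1.356], [0.0, 0.0, 0.0, 1.0]]}
0.1
```

View pics/top.png

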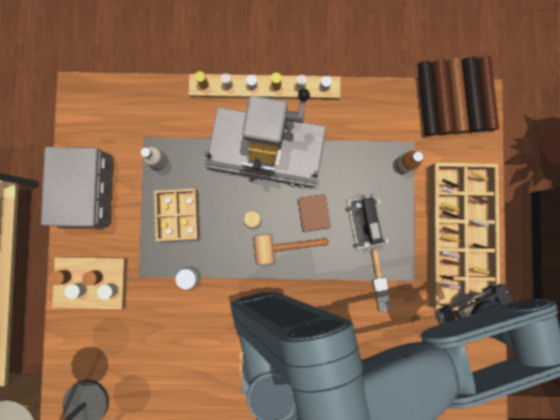

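View pics/side.png

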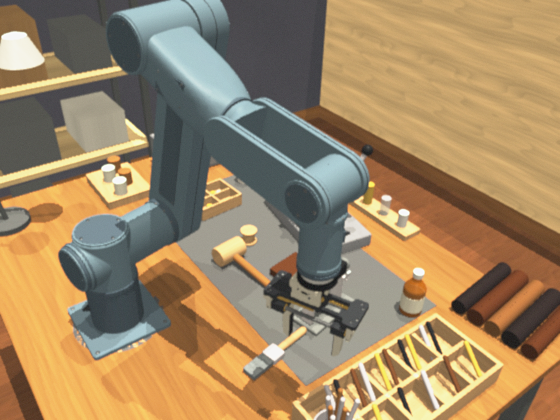

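The top view shows the press near (265,150), the handle tab near (257,166), the stand with the thermometer near (367,222) and the brush at (380,280). In the side view the arm hides the press and stand. I'll enlarge the top view around both.

Run:
```python
import cv2,numpy as np
a=cv2.imread("pics/top.png")
p=cv2.resize(a[90:200,200:335],None,fx=5.9,fy=5.4,interpolation=cv2.INTER_CUBIC) if 0 else cv2.resize(a[90:190,200:333],None,fx=6,fy=6,interpolation=cv2.INTER_CUBIC)
cv2.imwrite("pics/c1.png",p)
cv2.imwrite("pics/c2.png",cv2.resize(a[185:255,335:400],None,fx=8,fy=8,interpolation=cv2.INTER_CUBIC))
```

```text
(no output)
```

View pics/c1.png

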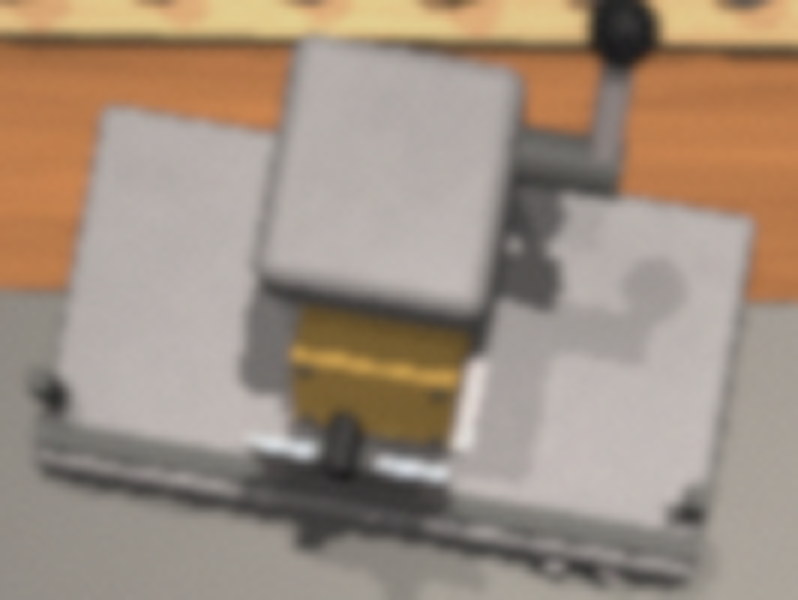

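View pics/c2.png

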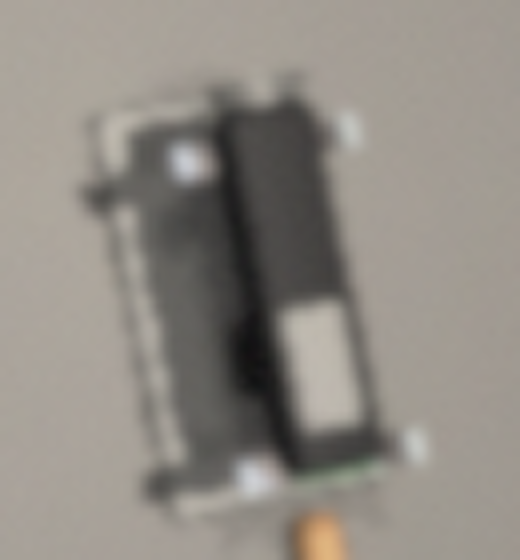

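The handle's top is at crop (345,443), and the press base-top rear corners are at (103,105) and (752,215). The brass front-top edge runs from (290,355) to (465,380). The fork prong tips are at crop (185,160), (350,130), (250,475) and (415,445). The barrel overhangs the far fork more, so the nose points away from the robot. Now I'll cast rays.

```bash
cat > h.py <<'E'
from cell import *
import cv2,numpy as np
from scipy.spatial.transform import Rotation as R
def ray(cal,u,v):
    E=cal["extrinsics"]; d=np.array([(u-cal["cx"])/cal["fx"],-(v-cal["cy"])/cal["fy"],-1.])
    return -E[:3,:3].T@E[:3,3], E[:3,:3].T@d
def onz(cal,u,v,z):
    o,d=ray(cal,u,v); return o+d*(z-o[2])/d[2]
def proj(cal,p):
    E=cal["extrinsics"]; c=E[:3,:3]@np.array(p)+E[:3,3]
    return cal["cx"]+cal["fx"]*c[0]/-c[2], cal["cy"]-cal["fy"]*c[1]/-c[2]
def down(yaw,pitch=0):
    """tool pointing down, tool y across direction 'yaw'; pitch: nose-down about the level axis across yaw"""
    x=[np.cos(yaw),np.sin(yaw),0]
    r=R.from_euler('z',yaw)*R.from_euler('y',pitch)*R.from_euler('x',np.pi)
    return r.as_rotvec()
E
python3 - <<'E'
from h import *
c=get_calibration("top"); np.set_printoptions(precision=4,suppress=True)
P=lambda u,v,z:onz(c,200+u/6,90+v/6,z); S=lambda u,v,z:onz(c,335+u/8,185+v/8,z)
a,b=P(103,105,.045),P(752,215,.045); print("rear corners",a,b,np.linalg.norm(a-b),"yaw",np.arctan2(*(a-b)[:2][::-1])-np.pi/2)
print("front",P(40,440,.045),P(700,540,.045))
hc=P(345,443,.209); print("handle",hc)
a,b=P(245,440,.16),P(450,475,.16); print("guard",a,b,(a+b)/2,np.linalg.norm(a-b),np.arctan2(*(a-b)[:2][::-1])-np.pi/2)
a,b=P(290,355,.1455),P(465,380,.1455); print("heater top edge",a,b,(a+b)/2,np.linalg.norm(a-b))
a,b=P(300,38,.25),P(522,72,.25); print("head",a,b,P(262,270,.25),P(485,315,.25))
t=[S(185,160,.122),S(350,130,.122),S(250,475,.122),S(415,445,.122)]; print(np.array(t))
f=(t[0]+t[1])/2; r=(t[2]+t[3])/2; print("fork d",np.linalg.norm(f-r),"yaw",np.arctan2(*(f-r)[:2][::-1]),"rest?",(f*66+r*55)/121)
for q in((230,112),(300,98),(290,470),(375,460)): print("barrel",S(*q,.14))
w=get_calibration("wrist"); E=w["extrinsics"]; o,d=ray(w,w["cx"],w["cy"]); Rt=R.from_rotvec(read_orientation()).as_matrix()
print("wrist cam in tool",Rt.T@(o-read_tcp_pos()),Rt.T@d, Rt, w["fx"], "right",Rt.T@E[0,:3])
E
```

```text
rear corners [0.8212 0.2    0.045 ] [ 0.7668 -0.1507  0.045 ] 0.35492625465594574 yaw -0.15407754562779585
front [0.6386 0.229  0.045 ] [ 0.5903 -0.1247  0.045 ]
handle [0.6126 0.0543 0.209 ]
guard [0.6213 0.1067 0.16  ] [0.6057 0.0061 0.16  ] [0.6135 0.0564 0.16  ] 0.10176497592069599 -0.15438249573983387
heater top edge [0.6666 0.0869 0.1455] [ 0.6555 -0.0001  0.1455] [0.661  0.0434 0.1455] 0.0877038078101717
head [0.7924 0.0756 0.25  ] [ 0.7782 -0.0262  0.25  ] [0.6846 0.0907 0.25  ] [ 0.6655 -0.0111  0.25  ]
[[ 0.5068 -0.2449  0.122 ]
 [ 0.5191 -0.3069  0.122 ]
 [ 0.3891 -0.2698  0.122 ]
 [ 0.4012 -0.3316  0.122 ]]
fork d 0.12040087479132874 yaw 0.20734380466821964 rest? [ 0.4594 -0.2872  0.122 ]
barrel [ 0.5237 -0.2584  0.14  ]
barrel [ 0.5293 -0.2844  0.14  ]
barrel [ 0.3916 -0.2811  0.14  ]
barrel [ 0.3957 -0.3125  0.14  ]
wrist cam in tool [ 0.081   0.0003 -0.1542] [-0.2925 -0.0001  0.9563] [[ 0.9066  0.4221 -0.0004]
 [ 0.4221 -0.9065  0.0015]
 [ 0.0003 -0.0016 -1.    ]] 350.79267980305497 right [0.0016 1.     0.0006]
```

```bash
cat >> h.py <<'E'
PY=-0.154; SY=0.207
px=np.array([np.cos(PY),np.sin(PY),0]); py=np.array([-np.sin(PY),np.cos(PY),0])
H=np.array([.6126,.0543,.19]); F=np.array([.650,.045,.115]); REST=np.array([.4597,-.2865,.12])
def ori(yaw,pitch=0,flip=True):
    r=R.from_euler('z',yaw)*R.from_euler('y',pitch)*R.from_euler('x',np.pi)
    if flip: r=r*R.from_euler('z',np.pi)
    return r.as_rotvec()
def tcp(p,yaw,pitch=0):   # TCP when grasp point is at p
    return np.array(p)+.008*R.from_rotvec(ori(yaw,pitch)).as_matrix()[:,2]
def aim(d=.1,F=F):
    xh=R.from_euler('z',PY)*R.from_euler('y',np.radians(20)); return F-xh.apply([d+.075,0,0])
E
python3 - <<'E'
from h import *
np.set_printoptions(precision=3,suppress=True)
for fl in(True,False):
    for n,p,o in(("h",H,ori(PY,0,fl)),("hup",H+[0,0,.1],ori(PY,0,fl)),("hopen",H+.11*py,ori(PY,0,fl)),("rest",REST,ori(SY,0,fl)),("restup",REST+[0,0,.2],ori(SY,0,fl)),("aim",aim(),ori(PY,np.radians(20),fl))):
        q=ik(p,o); print(fl,n,p,q)
E
```

```text
True h [0.613 0.054 0.19 ] [-0.093  0.402  1.429 -0.     1.311 -1.51 ]
True hup [0.613 0.054 0.29 ] [-0.093  0.348  1.266 -0.     1.528 -1.51 ]
True hopen [0.629 0.163 0.19 ] [ 0.082  0.464  1.332 -0.     1.346 -1.335]
True rest [ 0.46  -0.286  0.12 ] [-0.763  0.343  1.705  0.     1.093 -2.541]
True restup [ 0.46  -0.286  0.32 ] [-0.763  0.199  1.394  0.     1.549 -2.541]
True aim [0.487 0.07  0.175] [-0.098  0.422  1.492  0.019  1.576 -1.518]
False h [0.613 0.054 0.19 ] [-0.093  0.402  1.429  0.     1.311  1.632]
False hup [0.613 0.054 0.29 ] [-0.093  0.348  1.266  0.     1.528  1.632]
False hopen [0.629 0.163 0.19 ] [0.082 0.464 1.332 0.    1.346 1.807]
False rest [ 0.46  -0.286  0.12 ] [-0.763  0.343  1.705 -0.     1.093  0.6  ]
False restup [ 0.46  -0.286  0.32 ] [-0.763  0.199  1.394 -0.     1.549  0.6  ]
False aim [0.487 0.07  0.175] [-0.098  0.422  1.492  0.019  1.576  1.623]
```

Run:
```python
from h import *
o=ori(PY)
set_gripper(1.0)
move_straight(read_tcp_pos()+np.array([0,0,.1]),feed=.3)
move_pose(H+[0,0,.12]-.06*px,o)
cal=get_calibration("wrist"); im=capture("wrist"); cv2.imwrite("pics/w1.png",im[:,:,::-1])
for p in(H+[0,0,.019],F+[0,0,0],H):print(proj(cal,p))
print(read_clock())
```

```text
(np.float64(281.50153166990555), np.float64(285.66720735679826))
(np.float64(278.0106831781621), np.float64(274.581189436919))
(np.float64(281.42095591091476), np.float64(274.7835414987231))
3.1583
```

View pics/w1.png

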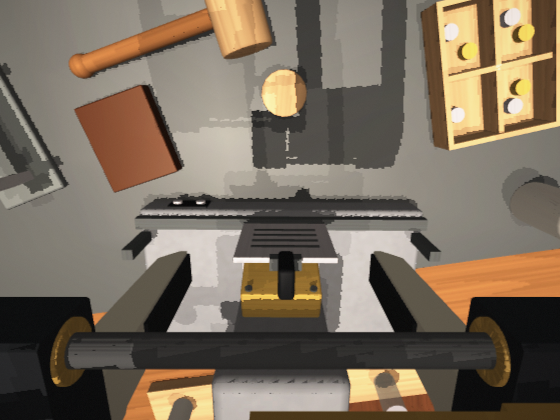

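The handle top is at about (286,283) and the brass block spans columns 242–322, both about 3 mm further +y than predicted. I'll grasp the handle and slide it open.

Run:
```python
from h import *
np.set_printoptions(precision=4,suppress=True)
h=H+.003*py; h[2]=.188
move_pose(h+[0,0,.07],ori(PY)); move_straight(h,feed=.15)
set_gripper(0.0,25); print("w",read_width(),read_grip_force(),read_contact_force())
base=read_contact_force()
for s in (.03,.06,.09,.095,.1,.104,.108,.112,.116,.12):
    move_straight(h+s*py,feed=.08)
    f=read_contact_force(); fy=f@py; print(s,f,round(fy,1),(read_tcp_pos()-h)@py,read_width())
    if abs(fy)>18: break
im=capture("wrist"); print(read_clock())
```

```text
w 0.1477562618209819 24.999525547027588 [ 0.0802  1.1117 -0.3903]
0.03 [ 2.2063  1.2052 -0.9875] 1.5 0.030242865324874833 0.15088566187771654
0.06 [ 2.5659 -0.4549 -2.1324] -0.1 0.060239404926443016 0.14905917468502702
0.09 [ 5.1864 -0.3164 -3.3505] 0.5 0.09013128004581653 0.15187887239892767
0.095 [ 5.4938 -1.9772 -2.3475] -1.1 0.09446590936641171 0.14718874859077744
0.1 [ 4.7238 -3.3864 -2.4486] -2.6 0.09928395895311264 0.15050054724792417
0.104 [ 4.53   -3.6158 -3.0388] -2.9 0.10312469525007624 0.1518784835194597
0.108 [ 4.7971 -3.6465 -2.4303] -2.9 0.10702516616323864 0.14955661622616487
0.112 [  1.8964 -15.6641  -0.4036] -15.2 0.10716806483153436 0.1489647445304476
0.116 [ -1.2249 -26.9925   1.2486] -26.9 0.10727102310893843 0.14828103597392303
8.5167
```

Run:
```python
from h import *
np.set_printoptions(precision=4,suppress=True)
h=H+.003*py; h[2]=.188
move_straight(h+.1068*py,feed=.05); print(read_contact_force())
set_gripper(.5); move_straight(read_tcp_pos()+np.array([0,0,.09]),feed=.25)
set_gripper(1.0)
p=np.radians(-25); o=ori(PY,p); Rt=R.from_rotvec(o).as_matrix()
off=Rt@[.081,0,-.1542]; d=Rt@[-.2925,0,.9563]
t=F+.003*py-.30*d-off; print("view",t,d,ik(t,o))
move_pose(t,o)
cal=get_calibration("wrist"); im=capture("wrist"); cv2.imwrite("pics/w2.png",im[:,:,::-1])
np.save("cal2.npy",cal["extrinsics"]); print(proj(cal,F),cal["cx"],cal["cy"],read_clock())
```

```text
[ 4.1949 -4.8564 -2.6314]
view [0.589  0.0575 0.2324] [ 0.6613 -0.1027 -0.7431] [-0.0691  0.0979  1.8124 -0.0501  0.7969 -1.4588]
(np.float64(276.3973387781972), np.float64(210.11060574772205)) 279.9498877362023 210.34617432801306 11.7667
```

View pics/w2.png

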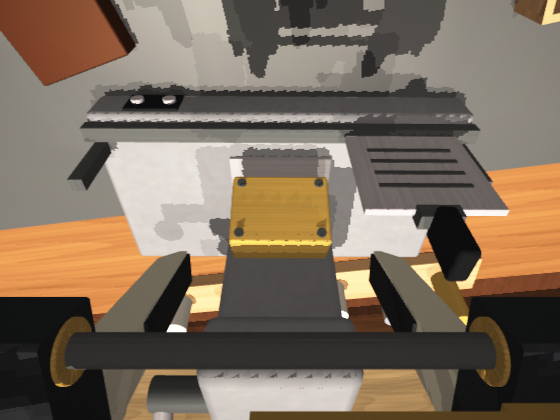

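The guard stands open on the right. The heater face's corners are about (230,178), (329,178), (231,245) and (329,243), with its centre at (280,210), which matches F + 3 mm in y. Next I'll look over the stand.

```bash
sed -i 's/^F0=.*//' h.py; sed -i 's/F=np.array(\[.650,.045,.115\])/F=np.array([.650,.045,.115])+.003*py/' h.py
python3 - <<'E'
from h import *
move_straight(read_tcp_pos()+np.array([-.1,0,.12]),feed=.3)
o=ori(SY); t=REST+[0,0,.15]-.04*np.array([np.cos(SY),np.sin(SY),0])
move_pose(t,o)
cal=get_calibration("wrist"); im=capture("wrist"); cv2.imwrite("pics/w3.png",im[:,:,::-1])
x=np.array([np.cos(SY),np.sin(SY),0]);y=np.array([-x[1],x[0],0])
for a in(-75,75):
  for b in(-18,18): print(a,b,np.round(proj(cal,REST+[0,0,.02]+x*a/1e3+y*b/1e3),1))
np.save("cal3.npy",cal["extrinsics"]);print(read_clock())
E
```

```text
-75 -18 [257.1 163.5]
-75 18 [301.4 163.5]
75 -18 [259.8 323.1]
75 18 [298.3 323.1]
13.8667
```

View pics/w3.png

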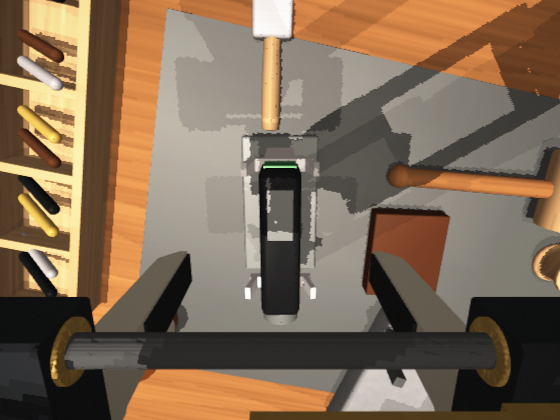

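The barrel spans columns 260–300 and rows 166–320, nose toward the press side. That agrees with the prediction within 2 mm, so I'll grasp, lift, aim and hold.

Run:
```python
from h import *
np.set_printoptions(precision=4,suppress=True)
o=ori(SY); g=tcp(REST,SY)
move_pose(g+[0,0,.08],o); move_straight(g,feed=.12)
set_gripper(0.0,40); print("w",read_width()*93,read_grip_force(),read_contact_force())
move_straight(g+[0,0,.15],feed=.2); print("lift",read_width()*93,read_grip_force(),read_contact_force())
a=np.radians(20); A=aim(.1,F); oa=ori(PY,a); t=tcp(A,PY,a)
move_pose(t-.05*px+[0,0,.10],oa)
move_straight(t,oa,feed=.15); wait(1.6)
print(read_tcp_pos()-t,read_grip_force(),read_clock())
cv2.imwrite("pics/side2.png",capture("side")[:,:,::-1]);cv2.imwrite("pics/w4.png",capture("wrist")[:,:,::-1])
```

```text
w 35.91785435591775 39.9990051984787 [-0.246  -0.2736  0.6358]
lift 35.784350690511786 39.99741554260254 [ 0.2124  0.3912 -3.1893]
[-0. -0.  0.] 39.9974262714386 20.8167
```

View pics/w4.png

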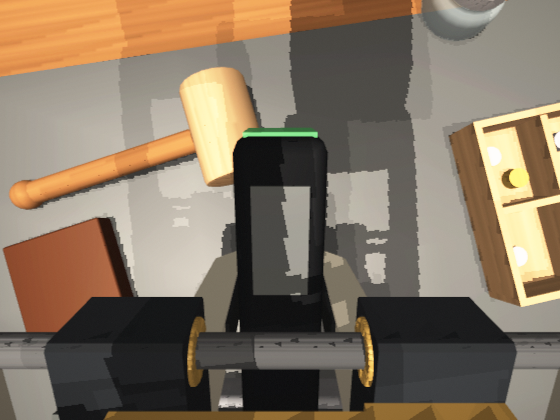

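View pics/side2.png

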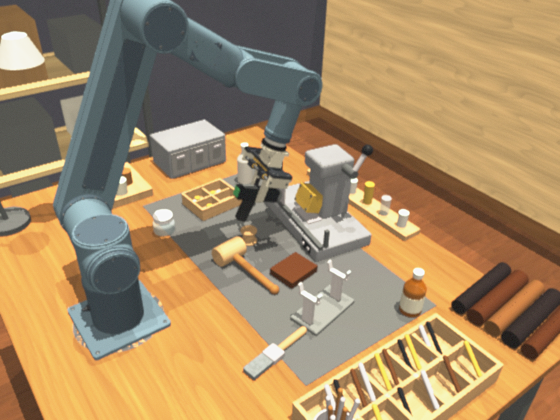

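The wrist view shows the thermometer held straight: tail edge at row ~133, centred on column 281, no visible sag. The side view shows it facing the brass block with the guard open. I'll add one short hold nosed down 2.5° as a hedge against sag, then stow it.

Run:
```python
from h import *
np.set_printoptions(precision=4,suppress=True)
a=np.radians(20); t=tcp(aim(.1,F),PY,a)
a2=np.radians(22.5); move_straight(t,ori(PY,a2),feed=.05); wait(1.5)
move_straight(t-.06*px+[0,0,.12],ori(PY,a),feed=.2)
o=ori(SY); g=tcp(REST,SY)
move_pose(g+[0,0,.15],o); move_straight(g+[0,0,.02],feed=.2); move_straight(g+[0,0,.001],feed=.05)
print(read_contact_force(),read_grip_force())
set_gripper(1.0); wait(.3)
print(read_width(),read_contact_force())
move_straight(g+[0,0,.15]-.04*np.array([np.cos(SY),np.sin(SY),0]),feed=.2)
cv2.imwrite("pics/w5.png",capture("wrist")[:,:,::-1]); print(read_clock())
b=cv2.imread("pics/w3.png");c=cv2.imread("pics/w5.png")
for im in(b,c):
    m=((im.max(2)<45)[150:330,225:335]).astype(np.uint8)
    n,l,s,ce=cv2.connectedComponentsWithStats(m); i=1+s[1:,4].argmax(); print(s[i],ce[i])
cv2.imwrite("pics/cmp.png",np.hstack([x[120:345,180:380] for x in(b,c)]))
```

```text
[ 0.181  -0.7291 -2.5578] 39.99740660190582
1.00294958939392 [ 0.6096 -0.1597  0.2569]
28.5083
[  34   16   42  148 3916] [55.8787 96.5391]
[  33   17   43  153 4118] [ 55.5012 101.3643]
```

View pics/cmp.png

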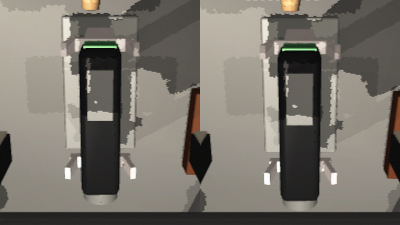

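Before and after match: the thermometer lies in both forks as it did at the start. Small differences come from the camera being 8 mm lower. Now I'll shut the guard.

Run:
```python
from h import *
np.set_printoptions(precision=4,suppress=True)
h=H+.003*py; h[2]=.188; o=ori(PY)
move_straight(read_tcp_pos()+np.array([0,0,.08]),feed=.3)
e=h+.107*py
move_pose(e+[0,0,.08],o); move_straight(e,feed=.15); set_gripper(0.0,25); print(read_width())
for s in(.07,.03,.01,.004,0,-.002,-.004,-.006,-.008,-.010,-.012):
    move_straight(h+s*py,feed=.08); fy=read_contact_force()@py
    print(s,round(fy,1),(read_tcp_pos()-h)@py)
    if fy>18: break
p=read_tcp_pos(); move_straight(p,feed=.05)
set_gripper(.5); move_straight(p+[0,0,.1],feed=.2)
cv2.imwrite("pics/top2.png",capture("top")[:,:,::-1]); print(read_clock(),read_contact_force())
```

```text
0.14918128863954502
0.07 0.0 0.07000419907988002
0.03 -0.0 0.02983474539122441
0.01 -1.0 0.009816158423279564
0.004 1.6 0.004314321063975532
0 2.2 0.0006304728470056465
-0.002 2.9 -0.00115659372534204
-0.004 3.5 -0.003033369518324524
-0.006 9.7 -0.0030975794455858283
-0.008 15.7 -0.003160308469794239
-0.01 21.1 -0.003196826494153169
37.7583 [ 0.4424 -0.5097 -0.2273]
```

```bash
python3 -c "
from cell import *
print(close_job())"
```

```text
the job is handed in; nothing more can be done
None
```

The job is handed in (verdict not shown): I opened the guard to its stop, aimed the thermometer at the heater face from about 10 cm for two holds of about 1.5 s, stowed and released it in its stand, and shut the guard to its stop, at about 38 s of the 72 s allowed; the aim rests on measured positions, since no picture showed the nose.

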